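# Turn the rock sample in the inspection vise

### The job

Lift the pink rock sample clear out of the blue-jawed vise, turn it a quarter turn about the vertical so that its yellow polished face squarely faces that vise's little lens, and stand it back on the bed midway along the jaws. Then slide the loose blue jaw up until it holds the sample against the fixed jaw, and let go. Leave the dark sample in the grey vise alone.

Things in the scene. Friction and masses are not known exactly. Their poses are not given: they have to be found in the camera images.
- blue_lens (a point): Front glass of the blue-jawed vise's small black lens, 47 mm above the table; gives the vise's pose. x: away from the sample (lens looks along -x); y: sliding jaw to fixed jaw; z up. Middle of the sample's seat: x=-80 mm, y=0. Bed 20 mm high, jaw tops 38 mm, lens top 62 mm above the table; jaws 60 mm long in x; fixed jaw's gripping face at y=+18 mm. Barrel 29 mm across, 57 mm long.
- blue_jaw (a joint): Travel q (m) of the blue sliding jaw to the fixed jaw (+y of blue_lens), 0 open to 0.045. Jaw opening is 0.066-q: closed on the square-set sample at q=0.030. Starts 0 to 0.016; friction 3 N, stays put. Push or pull it by its upright black round post, 18 mm across, top 75 mm above the table, free from 45 mm up, axis at x=-80 mm, y=-93 mm+q in blue_lens.
- sample_center (a point): Centre (half-way up) of the pink rock sample, an upright block 36 x 36 x 64 mm, about 0.22 kg, standing on the blue vise's bed, centre 52 mm above the table, upper 46 mm clear above the jaws. x points out of its yellow polished face (yellow strip on that edge of the top), z up. At the start x points to the sliding jaw, within 4 degrees.
- dark_center (a point): Centre of the dark grey sample, same size, held in the other vise of the same kind with grey jaws; not to be disturbed.
Not all that is in view belongs to the job. What is shaped like the part that bears sample_center but green or turquoise is not meant.

How it is judged:
On the way:
1. the pink sample is lifted clear of the jaws (z of sample_center in the frame of blue_lens above 0.019 m), for 0.1 s.
At the end, for the whole second after the job is handed in: The pink sample stands upright (7 degrees) on the blue vise's bed, centre within 12 mm of the seat's middle along the jaws and 10 mm across, yellow face towards the lens within 10 degrees; the blue jaw closed to within 3 mm of a sample held against the fixed jaw (joint over 0.027) (x of sample_center in the frame of blue_lens between -0.092 and -0.068 m and y of sample_center in the frame of blue_lens between -0.012 and 0.01 m and z of sample_center in the frame of blue_lens between 0 and 0.01 m and angle between sample_center's own z axis and vertical below 0.12 rad and angle between the x axis of sample_center and the x axis of blue_lens, either way round below 0.17 rad and x of blue_lens in the frame of sample_center above 0.05 m and value of joint blue_jaw above 0.027 m and velocity of joint blue_jaw below 0.01 m/s); the robot touches nothing.
It fails at once if the dark sample is shifted by more than 15 mm (distance of dark_center from where it was at the start of the episode above 0.015 m).
It also fails if it takes over 51 s, if anything falls off the work surface, if the arm or the gripper's body presses on something with over 40 N, if the wrist force passes 120 N, or if a joint passes its speed limit or range.

### The arm

A 6-joint arm with a two-finger parallel gripper is mounted at the origin on the work surface. World frame = base frame: x ahead of the robot, y to its left, z up, the work surface at z = 0. Lengths are in m, angles in rad, forces in N, time in s.
With the tool pointing down it reaches from about 0.35 to 0.875 m from the base axis. Payload 15.5 kg.
Tool frame: the origin (TCP) lies between the finger pads; the fingertips stand 11 mm ahead of it and the grasp point (between the pads) lies 8 mm behind it (bot.tips_ahead is the distance from the TCP to the fingertips, in m); z points along the fingers, y is the direction in which the jaws open and shut (so a half turn about z gives the same grasp; the last joint's range is limited). The gripper opens to 85 mm and grips with 20 to 120 N. Pads are 22 mm wide; open, the fingers measure 114 mm over their backs; the gripper's body (76 mm by 85 mm) begins 54 mm behind the grasp point. The pads swing forward as they close: fully open they stand 13 mm farther back than shut.
Start: joints at [1.099, 0.494, 1.345, -0, 1.302, -0.096], TCP at [0.229, 0.581, 0.242] pointing down, gripper open.
Joint ranges: [-2.91, 2.91], [-0.82, 2.16], [0.22, 2.67], [-1.22, 4.37], [0.12, 2.79], [-3.08, 3.08]. Speed limits (rad/s): [1.89, 1.89, 2.57, 3.01, 3.01, 3.01].

### API

Orientations are given as a 3x3 rotation matrix whose columns are the frame's x, y, z axes.
In Python, from rig import bot, imaging gives the robot as it stands. The module is installed in compiled form; this text tells all that it offers.
- The arm moves only by the tool step_arm, never from a script. Its argument "moves" is text: rows parted by semicolons, each of 7 numbers parted by spaces: the opening in per cent of the stroke, from 0 (shut) to 100 (fully open), then the shift along the tool's x, y, z in units of 50 mm (1.0 is 50 mm), then the turn, a rotation vector about the tool's x, y, z in units of 10 degrees (1.0 is 10 degrees). In form: grip tx ty tz rx ry rz; .... A call has 1 to 5 rows; each row shifts and turns the commanded pose from where the row before left it, along the tool's axes as they then stand; what a row does not reach is not made up. A row lasts 1/8 s, in which the tool goes at most 62.5 mm and 10.7 degrees, less where a joint would pass 70% of its speed; a pose out of reach is approached as far as the arm can. A call is refused whole if a number of a shift passes 1 or a number of a turn 1, either way. A call with a gripper value outside its range is refused whole. The fingers move at their own pace and stop on an object; "squeeze" is the grip in N (left out, the last holds). Time passes only in rows, so rows that do not move let the fingers close. It gives the time, the measured TCP pose, the force and the opening at its end, in the units of the state.
- bot.get_state(): the state, without advancing time (a new reading comes with each control period).
- imaging.camera(name): name is "scene" or "top" or "wrist"; returns (picture, depth): 480x640x3 uint8, red, green, blue; 480x640 float32, m along the optical axis (not along the pixel's ray), 0 where there is no reading.
- imaging.camera_model(name): a dict with "intrinsics" (3x3 intrinsics, pixels), "distortion" ([k1, k2, p1, p2, k3] as OpenCV has them; the pictures are not rectified), "rvec" (rotation vector, rad) and "tvec" (3), from world to camera coordinates, as OpenCV has them. Camera axes: x right, y down, z forward; pixel columns grow to the right and rows downward; lengths in m; the calibration is good to about 2 mm. A picture is of the moment at which its call begins: read the wrist's pose just before it. camera_model takes no time and is no camera call; for the wrist camera it gives the pose at the moment of the call.
- bot.job_done(): hands the job in, once; it reports no verdict.
The state is a dict: "clock": time; "joints": joint angles; "qd": joint speeds; "joint_efforts": joint torques, N m; "tcp_pos": TCP position; "ee_rot": TCP orientation; "wrist_force": force on the tool from outside, world axes, zero at the start; "wrist_torque": the same for the moment, N m; "opening": finger opening in m.
Only numpy, scipy, OpenCV 4.12 (cv2) and the standard library are available. Lean on these libraries where they do the work, as an engineer would, in place of code of your own. Each camera call takes 0.05 s, during which the arm holds its last target.

## Working session

There is one attempt and no reset: what is moved stays moved. The work goes in short steps, Python scripts to look and compute and a tool call to move; the robot and the scene stay as the last step left them, time stands still between calls to the robot, and variables do not carry over. Pictures are saved under pics/ and viewed, and the job is handed in when it is done.

Besides the shell and the picture viewer there is one more tool, called after "Call:" by a JSON object that holds its "method" and its "body", one argument or row to a line. step_arm: Moves the arm, as the interface text tells. Its arguments: {"type":"object","properties":{"moves":{"type":"string"},"squeeze":{"type":"number"}},"required":["moves"]}

```bash
mkdir -p pics; cat > h.py <<'E'
import numpy as np, cv2
from rig import bot, imaging
def cam(n):
    m=imaging.camera_model(n); p,d=imaging.camera(n)
    return p,d,m
def save(n,p): cv2.imwrite(n,cv2.cvtColor(p,cv2.COLOR_RGB2BGR))
def ray(m,uv):
    K=np.array(m["intrinsics"],float);D=np.array(m["distortion"],float)
    R=cv2.Rodrigues(np.array(m["rvec"],float))[0];t=np.array(m["tvec"],float).ravel()
    q=cv2.undistortPoints(np.array([[uv]],float),K,D)[0,0]
    return -R.T@t, R.T@np.array([q[0],q[1],1.0])
def atz(m,uv,z):
    o,d=ray(m,uv); return o+d*(z-o[2])/d[2]
def atd(m,uv,dep):
    o,d=ray(m,uv); return o+d*dep
E
python3 - <<'E'
from h import *
import pickle
s=bot.get_state();print(s["clock"],s["tcp_pos"],s["ee_rot"],s["opening"],bot.tips_ahead)
for n in("scene","top","wrist"):
    p,d,m=cam(n);save(f"pics/{n}0.png",p);pickle.dump((p,d,m),open(f"{n}0.pkl","wb"))
E
```

```text
0.0 [0.22922777 0.58106502 0.24168545] [[-9.30215160e-01  3.67014223e-01 -5.62630721e-04]
 [ 3.67014637e-01  9.30214495e-01 -1.11785072e-03]
 [ 1.13100137e-04 -1.24633540e-03 -9.99999217e-01]] 0.0854940131565686 0.011
```

View pics/scene0.png

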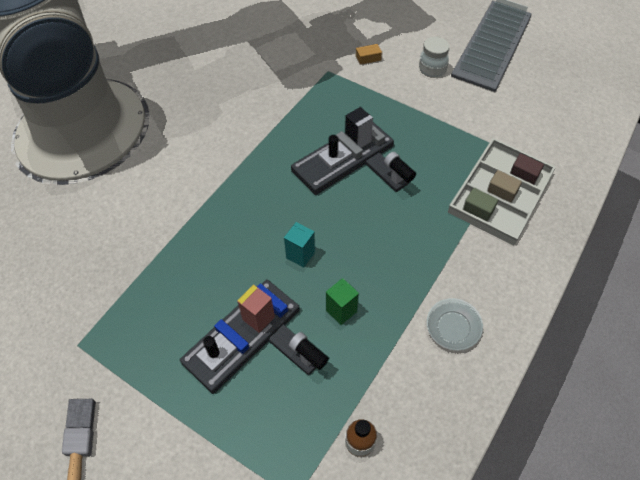

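View pics/top0.png

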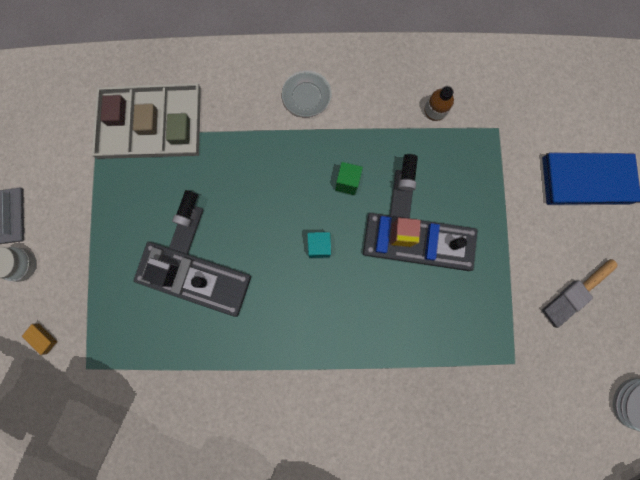

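View pics/wrist0.png

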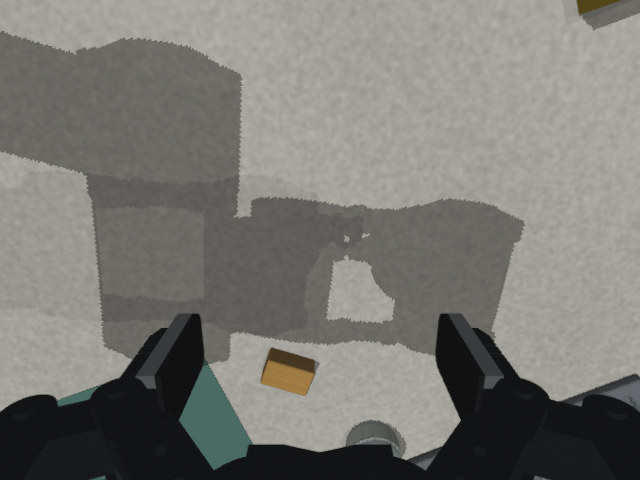

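```bash
python3 - <<'E'
from h import *
import pickle
p,d,m=pickle.load(open("top0.pkl","rb"))
c=p[140:280,350:490];save("pics/topc.png",cv2.resize(c,(700,700),interpolation=cv2.INTER_CUBIC))
p,d,m=pickle.load(open("scene0.pkl","rb"))
c=p[270:400,170:340];save("pics/scenec.png",cv2.resize(c,(765,585),interpolation=cv2.INTER_CUBIC))
for n in("scene","top"):
    p,d,m=pickle.load(open(f"{n}0.pkl","rb"));print(n,ray(m,(320,240)))
E
```

```text
scene (array([ 0.8742883 , -0.43801088,  0.88125422]), array([-0.30280613,  0.45218565, -0.8390545 ]))
top (array([4.57413098e-01, 5.32613800e-04, 8.16738738e-01]), array([ 0.12250447, -0.01326618, -0.99277659]))
```

View pics/topc.png

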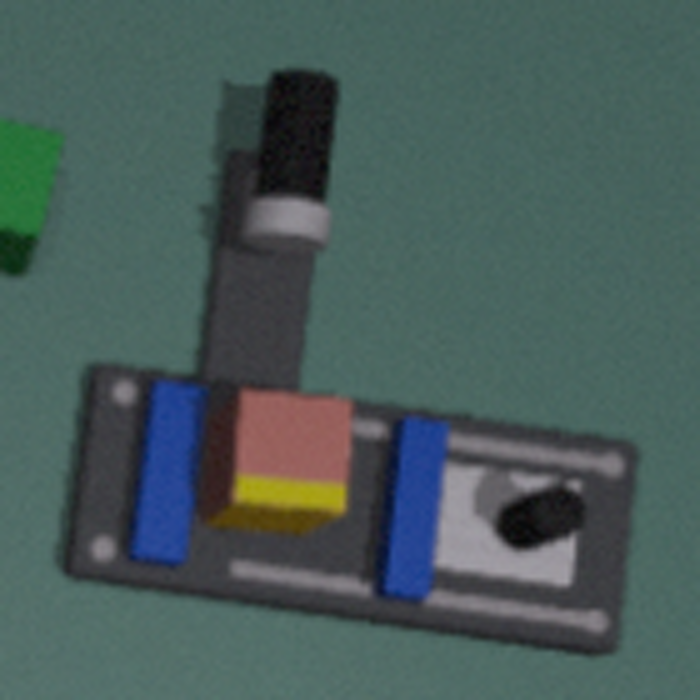

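View pics/scenec.png

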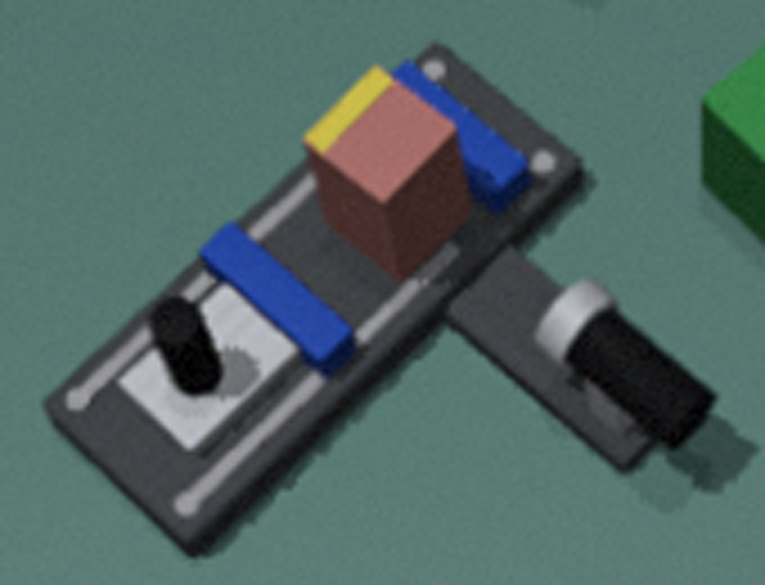

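```bash
python3 - <<'E'
from h import *
import pickle
p,d,m=pickle.load(open("top0.pkl","rb"))
f=lambda u,v,z:atz(m,(350+u/5-.4,140+v/5-.4),z)
def show(n,L,z):
    P=np.array([f(*a,z) for a in L]);print(n,P[:,:2].round(4).tolist(),P[:,:2].mean(0).round(4))
    e=np.diff(np.vstack([P,P[:1]]),axis=0);print('  len',np.linalg.norm(e,axis=1).round(4),'ang',np.degrees(np.arctan2(e[:,1],e[:,0])).round(1))
show("fixed",[(155,380),(205,385),(185,563),(133,560)],.038)
show("slide",[(398,415),(447,420),(430,600),(380,597)],.038)
show("sample",[(240,390),(352,400),(345,512),(235,502)],.084)
show("bed",[(92,365),(637,442),(612,655),(67,575)],.02)
print("post",f(565,502,.075))
p2,d2,m2=pickle.load(open("scene0.pkl","rb"))
g=lambda u,v,z:atz(m2,(170+u/4.5-.4,270+v/4.5-.4),z)
P=np.array([g(*a,.084) for a in [(378,65),(458,128),(385,202),(303,140)]]);print("sample scene",P.round(4).tolist(),P.mean(0))
P=np.array([g(*a,.038) for a in [(405,60),(527,165)]]);print("fixed scene",P.round(4).tolist())
# project depth cross-check
for nm,M,D,uv in(("top",m,d,(350+295/5,140+440/5)),("scene",m2,d2,(170+385/4.5,270+150/4.5))):
    print(nm,atd(M,uv,D[int(uv[1]),int(uv[0])]))
E
```

```text
fixed [[0.5928, -0.1113], [0.5909, -0.128], [0.5316, -0.1191], [0.5328, -0.102]] [ 0.562  -0.1151]
  len [0.0167 0.06   0.0172 0.0607] ang [-96.6 171.5  85.8  -8.9]
slide [[0.5798, -0.1922], [0.5779, -0.2087], [0.5179, -0.1999], [0.5192, -0.1833]] [ 0.5487 -0.196 ]
  len [0.0165 0.0606 0.0167 0.0612] ang [-96.7 171.7  85.6  -8.4]
sample [[0.5812, -0.1313], [0.5776, -0.1665], [0.5423, -0.1627], [0.546, -0.1283]] [ 0.5618 -0.1472]
  len [0.0354 0.0355 0.0345 0.0354] ang [-96.  173.8  83.9  -4.8]
bed [[0.6014, -0.0926], [0.5721, -0.2791], [0.4996, -0.2661], [0.5299, -0.082]] [ 0.5507 -0.18  ]
  len [0.1888 0.0737 0.1866 0.0723] ang [-98.9 169.8  80.6  -8.5]
post [ 0.54534305 -0.23528723  0.075     ]
sample scene [[0.546, -0.1264, 0.084], [0.5817, -0.1311, 0.084], [0.5774, -0.1656, 0.084], [0.5419, -0.162, 0.084]] [ 0.56174612 -0.14626867  0.084     ]
fixed scene [[0.5339, -0.1017, 0.038], [0.5927, -0.1123, 0.038]]
top [ 0.56464781 -0.14874053  0.08311471]
scene [ 0.56723158 -0.15061094  0.08381044]
```

Call:
{"method": "step_arm", "body": {
  "moves": "100 -0.82 -0.79 0 0 0 0;100 -0.82 -0.79 0 0 0 0;100 -0.82 -0.79 0 0 0 0;100 -0.82 -0.79 0 0 0 0;100 -0.82 -0.79 0 0 0 0",
  "squeeze": 50
}}

```text
clock: 0.78
tcp_pos: [0.348, 0.3208, 0.2423]
ee_rot: [[-0.93, 0.367, 0.0], [0.367, 0.93, 0.0], [-0.0, 0.0, -1.0]]
wrist_force: [0.6, 0.8, 1.2]
opening: 0.0855
```

Call:
{"method": "step_arm", "body": {
  "moves": "100 -0.82 -0.79 0 0 0 0;100 -0.82 -0.79 0 0 0 0;100 -0.82 -0.79 0 0 0 0;100 -0.82 -0.79 0 0 0 0;100 -0.82 -0.79 0 0 0 0"
}}

```text
clock: 1.4
tcp_pos: [0.4663, 0.0616, 0.2423]
ee_rot: [[-0.93, 0.367, 0.0], [0.367, 0.93, 0.0], [-0.0, 0.0, -1.0]]
wrist_force: [1.3, 0.7, -0.3]
opening: 0.0853
```

Call:
{"method": "step_arm", "body": {
  "moves": "100 -0.82 -0.79 0 0 0 0;100 -0.82 -0.79 0 0 0 0;100 0 0 0 0 0 -0.8;100 0 0 0 0 0 -0.78;100 0 0 0 0 0 0"
}}

```text
clock: 2.02
tcp_pos: [0.513, -0.0402, 0.2421]
ee_rot: [[-0.995, 0.101, -0.0], [0.101, 0.995, 0.0], [0.0, 0.0, -1.0]]
wrist_force: [-0.2, 0.0, -0.4]
opening: 0.0853
```

```bash
python3 - <<'E'
from h import *
import pickle
s=bot.get_state();print(s["clock"],s["joints"],s["tcp_pos"],s["ee_rot"],s["wrist_force"])
p,d,m=cam("wrist");save("pics/wrist1.png",p);pickle.dump((p,d,m),open("wrist1.pkl","wb"))
E
```

```text
2.025 [-1.94320836e-01  3.39364316e-01  1.61423176e+00  2.10321478e-05
  1.18839189e+00 -1.66417899e+00] [ 0.51297039 -0.04020505  0.242115  ] [[-9.94909200e-01  1.00774682e-01 -3.84104200e-04]
 [ 1.00774653e-01  9.94909272e-01  9.54806316e-05]
 [ 3.91770860e-04  5.62865914e-05 -9.99999922e-01]] [-0.23307447  0.03542371 -0.38377277]
```

View pics/wrist1.png

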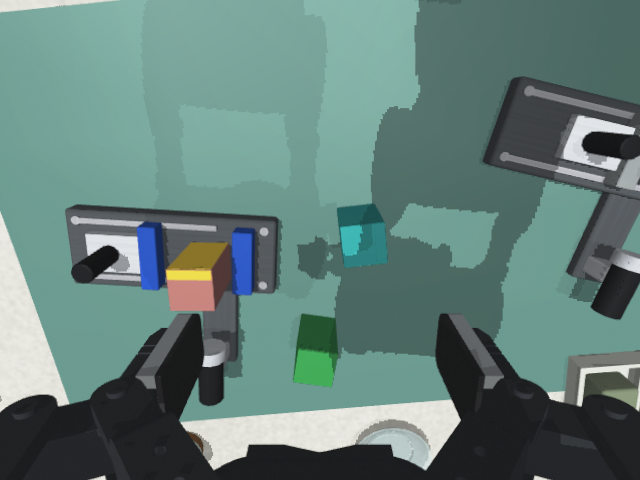

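Call:
{"method": "step_arm", "body": {
  "moves": "100 -0.59 -1.0 0 0 0 0;100 -0.6 -1.0 0 0 0 0;100 0 -0.03 0.8 0 0 0;100 0 0 0 0 0 0"
}}

```text
clock: 2.58
tcp_pos: [0.5605, -0.1467, 0.2]
ee_rot: [[-0.995, 0.103, -0.005], [0.103, 0.995, 0.002], [0.005, 0.001, -1.0]]
wrist_force: [-0.3, 0.7, -0.6]
opening: 0.0853
```

```bash
python3 - <<'E'
from h import *
import pickle
s=bot.get_state();print(s["clock"],s["joints"],s["tcp_pos"],s["ee_rot"],s["wrist_force"])
p,d,m=cam("wrist");save("pics/wrist2.png",p);pickle.dump((p,d,m),open("wrist2.pkl","wb"))
E
```

```text
2.575 [-3.58979898e-01  4.76278807e-01  1.50873841e+00  4.34309741e-05
  1.16192207e+00 -1.82656785e+00] [ 0.56052933 -0.14666065  0.20004375] [[-0.99466407  0.10304599 -0.00499179]
 [ 0.10303758  0.99467562  0.00191568]
 [ 0.00516262  0.00139111 -0.99998571]] [-0.28038985  0.67470176 -0.6390373 ]
```

View pics/wrist2.png

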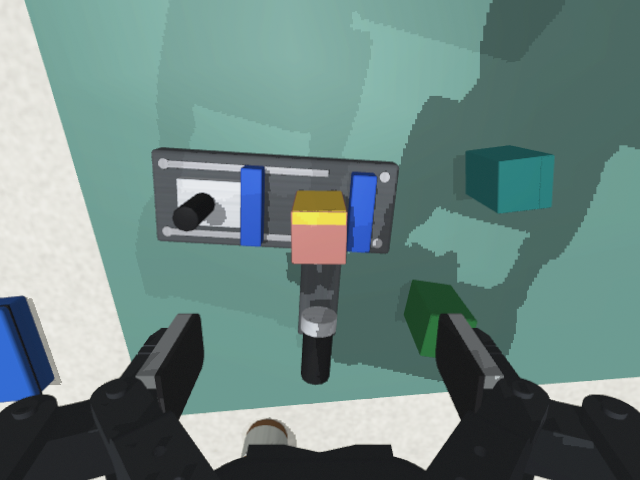

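```bash
python3 - <<'E'
from h import *
import pickle
p,d,m=pickle.load(open("wrist2.pkl","rb"))
save("pics/w2c.png",cv2.resize(p[140:340,150:410],(780,600),interpolation=cv2.INTER_CUBIC))
def show(n,L,z):
    P=np.array([atz(m,a,z) for a in L]);print(n,P[:,:2].round(4).tolist(),P[:,:2].mean(0).round(4))
    e=np.diff(np.vstack([P,P[:1]]),axis=0);print('  len',np.linalg.norm(e,axis=1).round(4),'ang',np.degrees(np.arctan2(e[:,1],e[:,0])).round(1))
show("sample",[(293,211),(345,212),(346,264),(291,263)],.084)
E
```

```text
sample [[0.5429, -0.1605], [0.547, -0.128], [0.5822, -0.1303], [0.5777, -0.1661]] [ 0.5625 -0.1462]
  len [0.0328 0.0353 0.0361 0.0352] ang [ 82.9  -3.7 -97.1 170.8]
```

View pics/w2c.png

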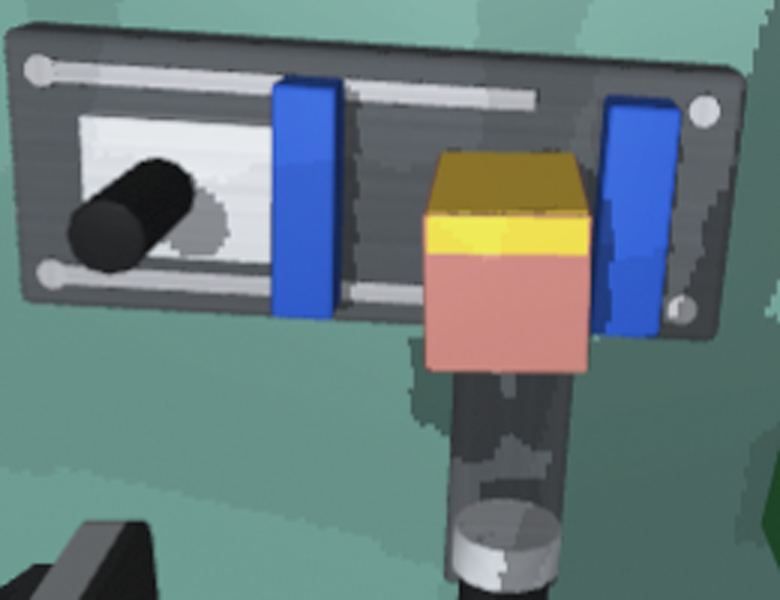

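Call:
{"method": "step_arm", "body": {
  "moves": "100 -0.03 0 0.9 0 0 0;100 0 0 0.9 0 0 0;100 0 0 0.6 0 0 0;100 0 0 0.4 0 0 0;100 0 0 0 0 0 0"
}}

```text
clock: 3.25
tcp_pos: [0.5637, -0.1464, 0.0627]
ee_rot: [[-0.995, 0.1, -0.001], [0.1, 0.995, 0.0], [0.001, 0.0, -1.0]]
wrist_force: [0.6, 0.1, 0.3]
opening: 0.0855
```

Call:
{"method": "step_arm", "body": {
  "moves": "100 0.03 0 0.1 0 0 0;10 0 0 0 0 0 0;10 0 0 0 0 0 0;10 0 0 0 0 0 0;10 0 0 0 0 0 0"
}}

```text
clock: 3.88
tcp_pos: [0.5624, -0.1471, 0.0579]
ee_rot: [[-0.995, 0.1, 0.001], [0.1, 0.995, -0.0], [-0.001, -0.0, -1.0]]
wrist_force: [-0.9, 0.7, 7.9]
opening: 0.0357
```

Call:
{"method": "step_arm", "body": {
  "moves": "10 0 0 0 0 0 0;10 0 0 0 0 0 0;10 0 0 0 0 0 0"
}}

```text
clock: 4.25
tcp_pos: [0.5624, -0.1471, 0.0579]
ee_rot: [[-0.995, 0.1, 0.001], [0.1, 0.995, -0.0], [-0.001, -0.0, -1.0]]
wrist_force: [-1.0, 1.1, 7.2]
opening: 0.0359
```

Call:
{"method": "step_arm", "body": {
  "moves": "10 0 0 -0.4 0 0 0;10 0 0 -0.6 0 0 0;10 0 0 -0.7 0 0 0;10 0 0 0 0 0 0"
}}

```text
clock: 4.75
tcp_pos: [0.5634, -0.1475, 0.1446]
ee_rot: [[-0.995, 0.1, 0.004], [0.1, 0.995, -0.001], [-0.004, -0.001, -1.0]]
wrist_force: [0.0, -0.2, -3.2]
opening: 0.0355
```

```bash
python3 - <<'E'
from h import *
s=bot.get_state();print(s["clock"],s["joints"],s["tcp_pos"],s["opening"],s["wrist_force"])
p,d,m=cam("scene");save("pics/scene3.png",p[200:420,140:380].repeat(2,0).repeat(2,1))
E
```

```text
4.75 [-3.58621531e-01  5.43429159e-01  1.56648572e+00 -6.34722858e-06
  1.02745976e+00 -1.82926363e+00] [ 0.56337095 -0.14752089  0.1446078 ] 0.035543162825027425 [ 0.02421618 -0.19100691 -3.17255519]
```

View pics/scene3.png

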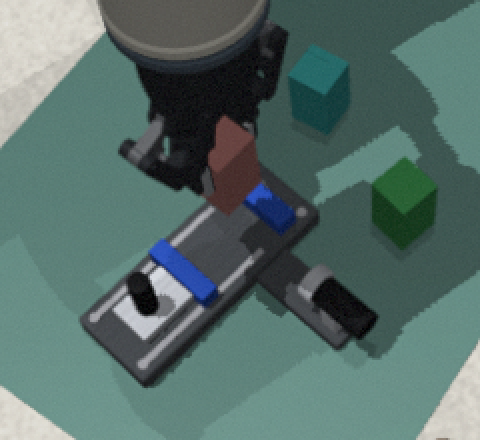

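Call:
{"method": "step_arm", "body": {
  "moves": "10 0 0 0 0 0 1;10 0 0 0 0 0 1;10 0 0 0 0 0 1;10 0 0 0 0 0 1;10 0 0 0 0 0 1"
}}

```text
clock: 5.42
tcp_pos: [0.5614, -0.1468, 0.1408]
ee_rot: [[-0.558, 0.83, -0.002], [0.83, 0.558, 0.001], [0.002, -0.001, -1.0]]
wrist_force: [0.5, 0.7, -2.7]
opening: 0.0356
```

Call:
{"method": "step_arm", "body": {
  "moves": "10 0 0 0 0 0 1;10 0 0 0 0 0 1;10 0 0 0 0 0 1;10 0 0 0 0 0 1;10 0 0 0 0 0 1"
}}

```text
clock: 6.05
tcp_pos: [0.5614, -0.1468, 0.1408]
ee_rot: [[0.277, 0.961, -0.002], [0.961, -0.277, 0.001], [0.0, -0.002, -1.0]]
wrist_force: [0.1, -0.1, -2.7]
opening: 0.0354
```

Call:
{"method": "step_arm", "body": {
  "moves": "10 0 0 0 0 0 1;10 0 0 0 0 0 1;10 0 0 0 0 0 1;10 0 0 0 0 0 1;10 0 0 0 0 0 1"
}}

```text
clock: 6.68
tcp_pos: [0.5613, -0.1468, 0.1408]
ee_rot: [[0.914, 0.406, -0.002], [0.406, -0.914, 0.001], [-0.002, -0.002, -1.0]]
wrist_force: [-0.5, -0.9, -3.3]
opening: 0.0353
```

Call:
{"method": "step_arm", "body": {
  "moves": "10 0 0 0 0 0 1;10 0 0 0 0 0 1;10 0 0 0 0 0 1;10 0 0 0 0 0 0.3;10 0 0 0 0 0 0"
}}

```text
clock: 7.3
tcp_pos: [0.5615, -0.1468, 0.1411]
ee_rot: [[0.988, -0.151, -0.002], [-0.151, -0.988, 0.001], [-0.002, -0.0, -1.0]]
wrist_force: [-0.6, 0.2, -2.7]
opening: 0.0356
```

```bash
python3 - <<'E'
from h import *
import pickle
s=bot.get_state();R=np.array(s["ee_rot"]);print(s["clock"],s["joints"],s["tcp_pos"],R.round(4),np.degrees(np.arctan2(R[1,1],R[0,1])),s["opening"],s["wrist_force"])
p,d,m=cam("scene");save("pics/scene4.png",cv2.resize(p[200:420,140:380],(720,600),interpolation=cv2.INTER_CUBIC))
p,d,m=cam("wrist");save("pics/wrist4.png",p);pickle.dump((p,d,m),open("wrist4.pkl","wb"))
E
```

```text
7.3 [-3.58593826e-01  5.48078709e-01  1.56967897e+00 -1.60817224e-05
  1.02582260e+00  1.36421153e+00] [ 0.56151046 -0.14680932  0.14106198] [[ 9.885e-01 -1.514e-01 -1.900e-03]
 [-1.514e-01 -9.885e-01  7.000e-04]
 [-1.900e-03 -4.000e-04 -1.000e+00]] -98.70901965480451 0.035631578556812336 [-0.61449581  0.17577613 -2.65992898]
```

View pics/scene4.png

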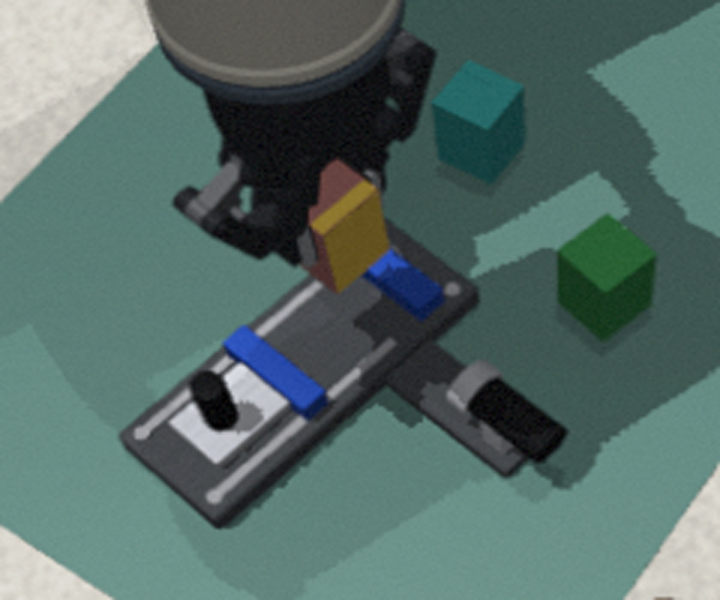

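View pics/wrist4.png

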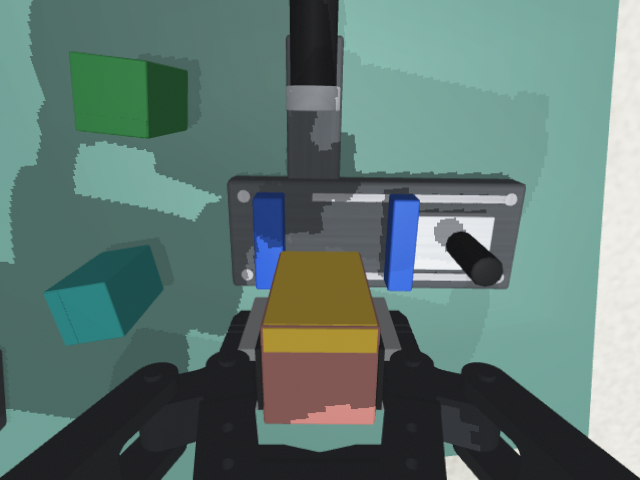

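```bash
python3 - <<'E'
from h import *
import pickle
p,d,m=pickle.load(open("wrist4.pkl","rb"))
save("pics/w4c.png",cv2.resize(p[165:315,215:415],(800,600),interpolation=cv2.INTER_CUBIC))
for a in [(263,326),(378,327),(262,423),(376,423)]: print(atz(m,a,.167).round(4))
E
```

```text
[ 0.5817 -0.1322  0.167 ]
[ 0.5763 -0.1658  0.167 ]
[ 0.5469 -0.1251  0.167 ]
[ 0.5414 -0.1614  0.167 ]
```

View pics/w4c.png

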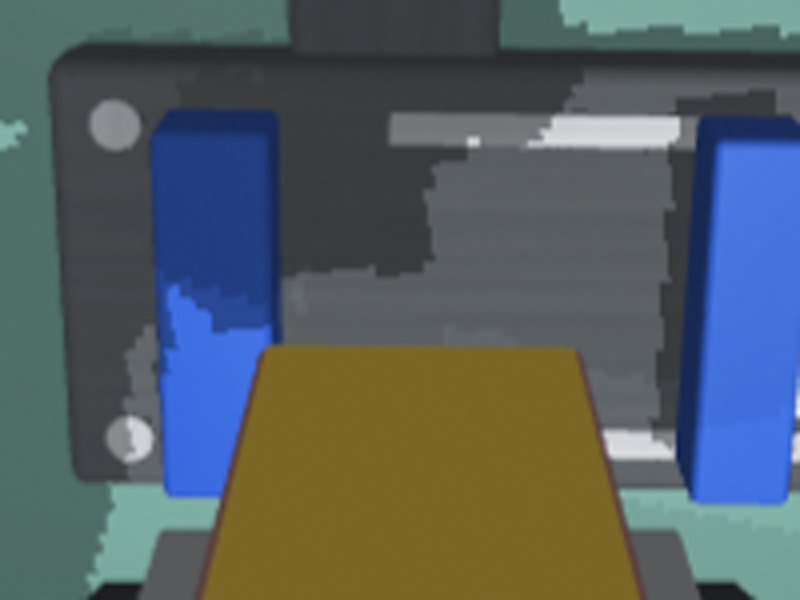

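```bash
python3 - <<'E'
from h import *
import pickle
p,d,m=pickle.load(open("wrist4.pkl","rb"))
f=lambda u,v:atz(m,(215+u/4-.4,165+v/4-.4),.038)
P={k:f(*a) for k,a in dict(FoF=(155,135),FoN=(166,497),FgF=(271,133),FgM=(275,325),SgF=(716,140),SgN=(692,502)).items()}
for k in P:print(k,P[k].round(4))
an=lambda a,b:np.degrees(np.arctan2(*(P[a]-P[b])[1::-1]))
print(an('FoF','FoN'),an('FgF','FgM'),an('SgF','SgN'),np.linalg.norm(P['FoF']-P['FoN']),np.linalg.norm(P['SgF']-P['SgN']))
for th in(-8.5,-9,-9.5):
    t=np.radians(th);x=np.array([np.cos(t),np.sin(t)]);y=np.array([-x[1],x[0]])
    print(th,P['FgF'][:2]-.03*x-.018*y, (P['SgF'][:2]+P['SgN'][:2])/2@y-P['FgF'][:2]@y)
E
```

```text
FoF [ 0.5935 -0.1114  0.038 ]
FoN [ 0.5354 -0.1012  0.038 ]
FgF [ 0.5912 -0.1284  0.038 ]
FgM [ 0.5614 -0.1236  0.038 ]
SgF [ 0.5802 -0.1932  0.038 ]
SgN [ 0.522  -0.1839  0.038 ]
-9.903141447884988 -9.156862980039799 -9.067404508023904 0.05891286268068841 0.05901063591799151
-8.5 [ 0.55885379 -0.14172506] -0.0654458252168181
-9 [ 0.55873836 -0.14144241] -0.06571176045998559
-9.5 [ 0.55862541 -0.14115877] -0.06597269149818061
```

Call:
{"method": "step_arm", "body": {
  "moves": "10 -0.07 -0.06 0 0 0 0.04;10 0 0 0.6 0 0 0;10 0 0 0.6 0 0 0;10 0 0 0.3 0 0 0;10 0 0 0 0 0 0"
}}

```text
clock: 8.02
tcp_pos: [0.5587, -0.1433, 0.0667]
ee_rot: [[0.987, -0.159, -0.002], [-0.159, -0.987, 0.001], [-0.002, -0.0, -1.0]]
wrist_force: [0.7, -0.1, -2.4]
opening: 0.0353
```

Call:
{"method": "step_arm", "body": {
  "moves": "10 0 0 0.1 0 0 0;10 0 0 0 0 0 0;10 0 0 0.05 0 0 0;10 0 0 0 0 0 0"
}}

```text
clock: 8.52
tcp_pos: [0.5592, -0.1436, 0.0599]
ee_rot: [[0.987, -0.159, 0.0], [-0.159, -0.987, -0.0], [0.0, 0.0, -1.0]]
wrist_force: [0.8, 0.0, -2.6]
opening: 0.0354
```

Call:
{"method": "step_arm", "body": {
  "moves": "10 0 0 0.02 0 0 0;10 0 0 0.02 0 0 0;10 0 0 0 0 0 0"
}}

```text
clock: 8.9
tcp_pos: [0.5592, -0.1436, 0.0579]
ee_rot: [[0.987, -0.159, 0.0], [-0.159, -0.987, -0.0], [0.0, 0.0, -1.0]]
wrist_force: [-0.2, -0.7, 0.3]
opening: 0.0352
```

Call:
{"method": "step_arm", "body": {
  "moves": "100 0 0 0 0 0 0;100 0 0 0 0 0 0;100 0 0 0 0 0 0;100 0 0 0 0 0 0;100 0 0 0 0 0 0"
}}

```text
clock: 9.52
tcp_pos: [0.5592, -0.1435, 0.0578]
ee_rot: [[0.987, -0.159, 0.0], [-0.159, -0.987, -0.0], [0.0, 0.0, -1.0]]
wrist_force: [-0.2, 0.1, 0.1]
opening: 0.0853
```

Call:
{"method": "step_arm", "body": {
  "moves": "100 0 0 -0.5 0 0 0;100 0 0 -0.8 0 0 0;100 0 0 -0.8 0 0 0;100 0 0 0 0 0 0"
}}

```text
clock: 10.02
tcp_pos: [0.5607, -0.1441, 0.1656]
ee_rot: [[0.987, -0.159, 0.005], [-0.159, -0.987, -0.002], [0.005, 0.001, -1.0]]
wrist_force: [0.4, 0.0, 0.4]
opening: 0.0854
```

```bash
python3 - <<'E'
from h import *
import pickle
s=bot.get_state();R=np.array(s["ee_rot"]);print(s["clock"],s["joints"],s["tcp_pos"],np.degrees(np.arctan2(R[1,1],R[0,1])),s["opening"],s["wrist_force"])
p,d,m=cam("scene");save("pics/scene5.png",cv2.resize(p[200:420,140:380],(720,600),interpolation=cv2.INTER_CUBIC))
p,d,m=cam("wrist");save("pics/wrist5.png",p);pickle.dump((p,d,m),open("wrist5.pkl","wb"))
E
```

```text
10.025 [-3.54631271e-01  5.12038034e-01  1.55575781e+00  1.10584240e-05
  1.06848913e+00  1.37546753e+00] [ 0.56067402 -0.14405155  0.16564936] -99.12781551768653 0.08539431364678138 [0.43807596 0.01783703 0.37849693]
```

View pics/scene5.png

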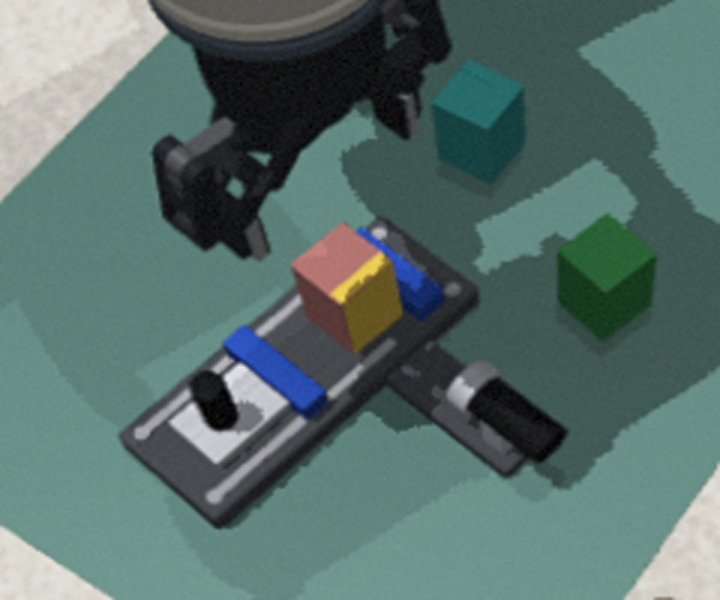

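View pics/wrist5.png

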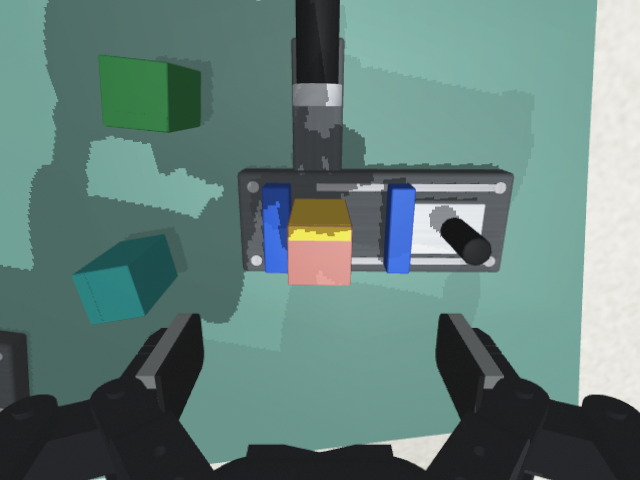

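Call:
{"method": "step_arm", "body": {
  "moves": "60 0 0.9 0 0 0 0;60 0 0.92 0 0 0 0;60 0 0 0 0 0 0;60 0 0 0 0 0 0",
  "squeeze": 20
}}

```text
clock: 10.62
tcp_pos: [0.5441, -0.2329, 0.1616]
ee_rot: [[0.987, -0.159, -0.002], [-0.159, -0.987, 0.001], [-0.002, -0.001, -1.0]]
wrist_force: [-0.1, 0.0, -0.0]
opening: 0.0508
```

```bash
python3 - <<'E'
from h import *
import pickle
p,d,m=pickle.load(open("wrist5.pkl","rb"));print("post",atz(m,(477,250),.075))
s=bot.get_state();R=np.array(s["ee_rot"]);print(s["clock"],s["tcp_pos"],s["opening"])
p,d,m=cam("wrist");save("pics/wrist6.png",p);pickle.dump((p,d,m),open("wrist6.pkl","wb"))
E
```

```text
post [ 0.54473381 -0.23262051  0.075     ]
10.625 [ 0.54411584 -0.23288283  0.16164912] 0.05076810885916739
```

View pics/wrist6.png

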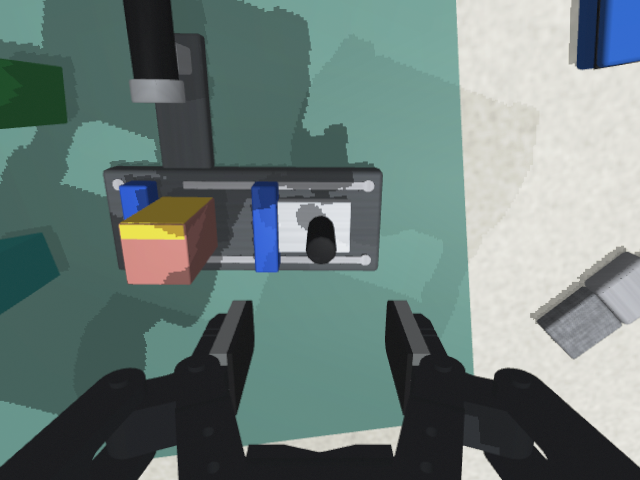

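Call:
{"method": "step_arm", "body": {
  "moves": "60 0 0 0.8 0 0 0;60 0 0 0.7 0 0 0;60 0 0 0.5 0 0 0;60 0 0 0 0 0 0"
}}

```text
clock: 11.18
tcp_pos: [0.5438, -0.2318, 0.0611]
ee_rot: [[0.988, -0.158, -0.003], [-0.158, -0.988, 0.002], [-0.004, -0.001, -1.0]]
wrist_force: [-0.1, 0.4, 1.1]
opening: 0.051
```

Call:
{"method": "step_arm", "body": {
  "moves": "5 0 0 0 0 0 0;5 0 0 0 0 0 0;5 0 0 0 0 0 0;5 0 0 0 0 0 0"
}}

```text
clock: 11.68
tcp_pos: [0.5454, -0.2335, 0.064]
ee_rot: [[0.987, -0.159, 0.002], [-0.159, -0.987, -0.001], [0.002, 0.0, -1.0]]
wrist_force: [0.7, 2.8, 7.7]
opening: 0.0168
```

Call:
{"method": "step_arm", "body": {
  "moves": "5 0 -0.1 0 0 0 0;5 0 -0.1 0 0 0 0;5 0 -0.1 0 0 0 0;5 0 -0.1 0 0 0 0;5 0 0 0 0 0 0"
}}

```text
clock: 12.3
tcp_pos: [0.5487, -0.2137, 0.064]
ee_rot: [[0.987, -0.159, 0.002], [-0.159, -0.987, -0.001], [0.002, 0.001, -1.0]]
wrist_force: [1.1, 2.1, 7.3]
opening: 0.017
```

Call:
{"method": "step_arm", "body": {
  "moves": "5 0 -0.05 0 0 0 0;5 0 -0.05 0 0 0 0;5 0 -0.04 0 0 0 0;5 0 0 0 0 0 0"
}}

```text
clock: 12.8
tcp_pos: [0.5497, -0.2071, 0.064]
ee_rot: [[0.987, -0.159, 0.002], [-0.159, -0.987, -0.001], [0.002, 0.001, -1.0]]
wrist_force: [-0.4, -0.6, 7.2]
opening: 0.0171
```

Call:
{"method": "step_arm", "body": {
  "moves": "5 0 -0.02 0 0 0 0;5 0 -0.02 0 0 0 0;5 0 0 0 0 0 0"
}}

```text
clock: 13.18
tcp_pos: [0.55, -0.2054, 0.064]
ee_rot: [[0.987, -0.159, 0.002], [-0.159, -0.987, -0.001], [0.002, 0.001, -1.0]]
wrist_force: [-0.9, -2.5, 6.9]
opening: 0.017
```

Call:
{"method": "step_arm", "body": {
  "moves": "5 0 -0.02 0 0 0 0;5 0 0 0 0 0 0;5 0 0 0 0 0 0"
}}

```text
clock: 13.55
tcp_pos: [0.5502, -0.2044, 0.064]
ee_rot: [[0.987, -0.159, 0.002], [-0.159, -0.987, -0.001], [0.002, 0.001, -1.0]]
wrist_force: [-1.2, -2.3, 7.0]
opening: 0.0171
```

```bash
python3 - <<'E'
from h import *
import pickle
s=bot.get_state();print(s["clock"],s["tcp_pos"],s["opening"],s["wrist_force"])
p,d,m=cam("scene");save("pics/scene7.png",cv2.resize(p[270:400,170:340],(765,585),interpolation=cv2.INTER_CUBIC))
E
```

```text
13.55 [ 0.55017558 -0.20444857  0.06399811] 0.017076360869403163 [-1.2381146  -2.3209362   6.99093727]
```

View pics/scene7.png

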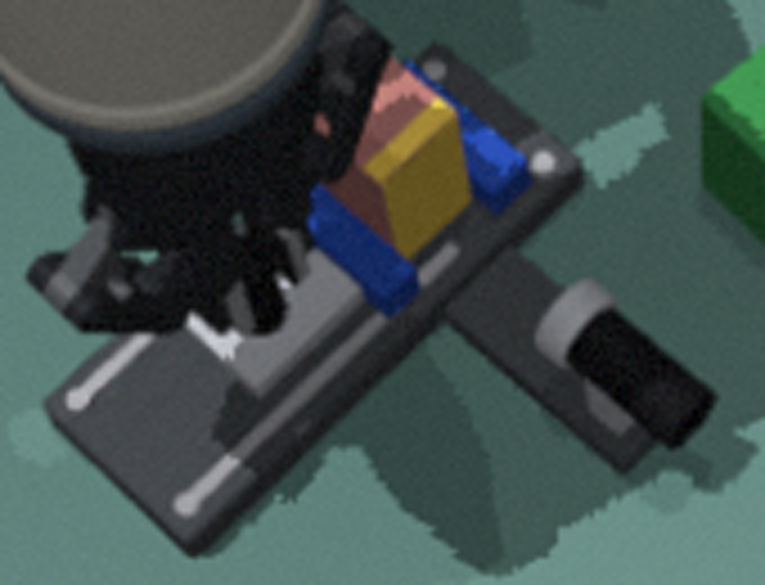

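Call:
{"method": "step_arm", "body": {
  "moves": "5 0 -0.02 0 0 0 0;5 0 0 0 0 0 0;5 0 0 0 0 0 0"
}}

```text
clock: 13.98
tcp_pos: [0.5502, -0.2041, 0.064]
ee_rot: [[0.987, -0.159, 0.002], [-0.159, -0.987, -0.002], [0.002, 0.002, -1.0]]
wrist_force: [-2.8, -9.8, 6.8]
opening: 0.0173
```

Call:
{"method": "step_arm", "body": {
  "moves": "5 0 -0.02 0 0 0 0;5 0 0 0 0 0 0;5 0 0 0 0 0 0"
}}

```text
clock: 14.35
tcp_pos: [0.5503, -0.204, 0.064]
ee_rot: [[0.987, -0.159, 0.002], [-0.158, -0.987, -0.003], [0.002, 0.003, -1.0]]
wrist_force: [-5.8, -18.0, 5.2]
opening: 0.0172
```

Call:
{"method": "step_arm", "body": {
  "moves": "5 0 0.025 0 0 0 0;5 0 0 0 0 0 0;48 0 0 0 0 0 0;48 0 0 0 0 0 0;48 0 0 0 0 0 0"
}}

```text
clock: 14.98
tcp_pos: [0.5496, -0.2029, 0.0628]
ee_rot: [[0.987, -0.159, 0.0], [-0.159, -0.987, 0.0], [-0.0, -0.0, -1.0]]
wrist_force: [-0.4, 0.1, -0.1]
opening: 0.0409
```

Call:
{"method": "step_arm", "body": {
  "moves": "48 0 0 -0.3 0 0 0;48 0 0 -0.8 0 0 0;48 0 0 -0.9 0 0 0;48 0 0.9 -0.5 0 0 0;48 0 0.9 0 0 0 0"
}}

```text
clock: 15.6
tcp_pos: [0.5362, -0.2933, 0.1914]
ee_rot: [[0.988, -0.157, 0.004], [-0.157, -0.988, -0.003], [0.004, 0.002, -1.0]]
wrist_force: [-0.5, 0.7, -0.9]
opening: 0.0409
```

Call:
{"method": "step_arm", "body": {
  "moves": "48 -1 0.2 0 0 0 0;48 -1 0 0 0 0 0;48 -0.5 0 0 0 0 0;48 0 0 0 0 0 0;48 0 0 0 0 0 0"
}}

```text
clock: 16.23
tcp_pos: [0.4112, -0.2824, 0.1885]
ee_rot: [[0.987, -0.159, 0.001], [-0.159, -0.987, -0.001], [0.001, 0.001, -1.0]]
wrist_force: [-0.5, 0.2, 0.4]
opening: 0.0407
```

```bash
python3 - <<'E'
from h import *
import pickle
s=bot.get_state();print(s["clock"],s["tcp_pos"],s["opening"],s["wrist_force"])
p,d,m=cam("scene");save("pics/scene8.png",cv2.resize(p[270:400,170:340],(765,585),interpolation=cv2.INTER_CUBIC))
p,d,m=cam("top");save("pics/top8.png",cv2.resize(p[140:280,350:490],(600,600),interpolation=cv2.INTER_CUBIC));save("pics/top8f.png",p);pickle.dump((p,d,m),open("top8.pkl","wb"))
E
```

```text
16.225 [ 0.41115999 -0.28236581  0.18853022] 0.04067978670022472 [-0.54810385  0.15330759  0.37211825]
```

View pics/scene8.png

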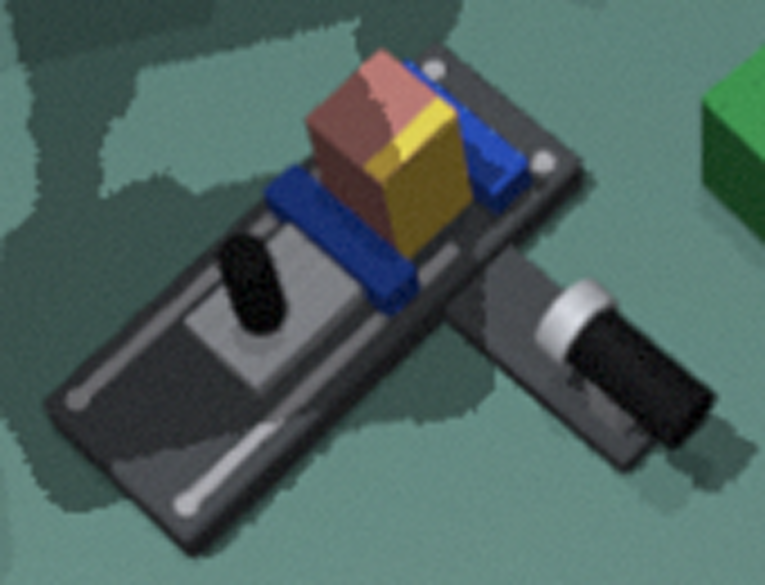

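View pics/top8.png

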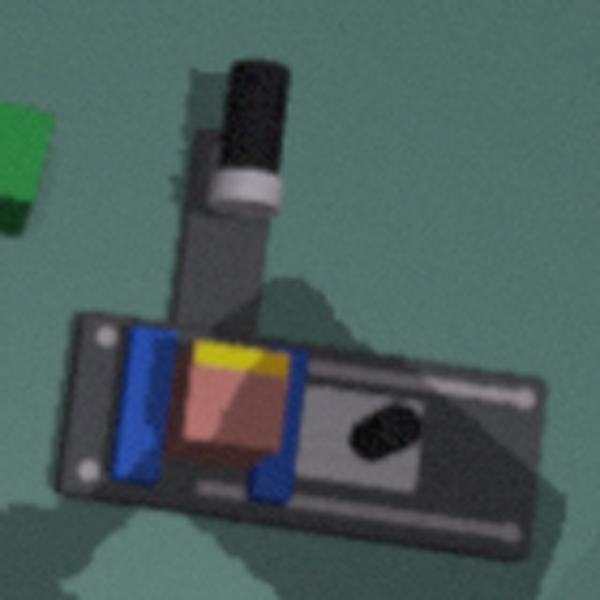

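View pics/top8f.png

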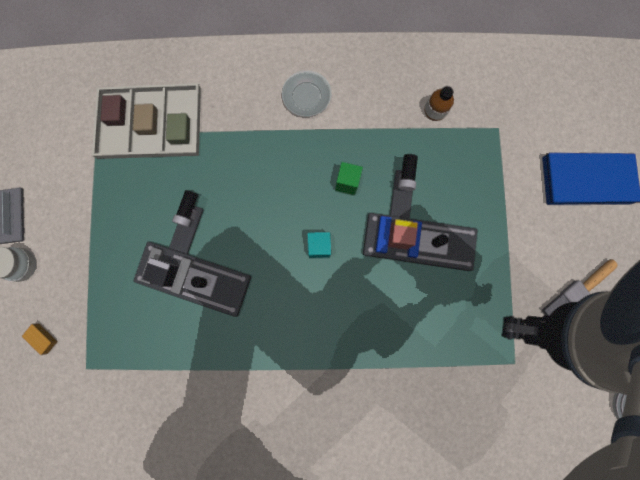

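```bash
python3 - <<'E'
from h import *
import pickle
p,d,m=pickle.load(open("top8.pkl","rb"));k=600/140
f=lambda u,v,z:atz(m,(350+u/k-.4,140+v/k-.4),z)[:2]
P=np.array([f(*a,.084) for a in [(195,342),(290,352),(280,452),(184,440)]])
t=np.radians(-9.1);x=np.array([np.cos(t),np.sin(t)]);y=np.array([-x[1],x[0]])
seat=np.array([.5587,-.1414]);o=lambda q:np.array([(q-seat)@x,(q-seat)@y]).round(4)
print("sample rel seat",o(P.mean(0)))
e=np.diff(np.vstack([P,P[:1]]),axis=0);print(np.linalg.norm(e,axis=1).round(4),np.degrees(np.arctan2(e[:,1],e[:,0])).round(1))
print("post",o(f(402,425,.075)))
E
```

```text
sample rel seat [-0.0004 -0.0006]
[0.035  0.037  0.0352 0.0363] [-96.9 171.7  81.9  -8.6]
post [-0.0008 -0.064 ]
```

```bash
python3 -c "
from h import *
print(bot.job_done(), bot.get_state()['clock'])"
```

```text
the job is handed in; nothing more can be done
the job is handed in; nothing more can be done
```

I lifted the pink sample about 85 mm, turned it so its yellow face squarely faces the blue vise's lens, and stood it back on the seat. I then pulled the blue jaw up by its post until it met the sample, let go and backed the arm away. The job was handed in after about 16 s.

**Final checks (top camera):**
- **Position:** the sample centre is within 1 mm of the seat's middle, both along and across the jaws.
- **Facing:** its edges are within about 2° of the vise's, and the yellow face points to the lens.
- **Jaw:** the post is at y ≈ -64 mm from the vise's axis, so travel is about 29–30 mm. The wrist force rose to about 19 N when the jaw met the sample, and the travel stopped there.
- **Elsewhere:** the robot was clear of everything, and the dark sample looked unmoved by eye in the top view.

**Disagreement with the task text:** the text says the yellow face starts towards the sliding jaw, so a quarter turn would do. All three cameras showed it facing directly away from the lens. I went by the pictures and the stated goal and turned the sample about 183°.

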